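Index the engraving plate three clicks and hold

ROBOT

A 6-joint arm with a two-finger parallel gripper is mounted at the origin on the work surface. World frame = base frame: x ahead of the robot, y to its left, z up, the work surface at z = 0. Lengths are in mm, angles in rad, forces in N, time in s.
With the tool pointing down it reaches from about 300 to 750 mm from the base axis. Payload 8.5 kg.
Tool frame: the origin (TCP) lies midway between the tips of the shut fingers; the grasp point (between the pads) lies 19 mm behind it (r.hold_point_z is the distance from the TCP to the grasp point, in mm); z points along the fingers, y is the line along which they close (so a half turn about z gives the same grasp; the last joint's range is limited). The gripper opens to 88 mm and grips with 3 to 60 N. Pads are 18 mm wide; open, the fingers measure 123 mm over their backs; the gripper's body (75 mm by 187 mm) begins 45 mm behind the grasp point.
Start: joints at [0.938, 0.381, 1.297, -0, 1.464, -0.215], TCP at [223.152, 502.676, 238.748] pointing down, gripper open.
Joint ranges: [-3.11, 3.11], [-0.89, 2.33], [0.22, 2.48], [-1.42, 4.56], [0.17, 2.85], [-2.88, 2.88]. Speed limits (rad/s): [2.39, 2.39, 3.14, 3.14, 3.14, 3.14].

INTERFACE

Orientations are given as a unit quaternion [w, x, y, z].
In Python, from bench import r, optics, finish_job gives the robot as it stands. The module is installed in compiled form; this text tells all that it offers.
- The arm moves only by the tool arm_command, never from a script. Its argument "series" is a list of rows, each an object with "offset": the shift along the world's x, y, z in units of 0.2 m (1.0 is 0.2 m), a list of three; "spin": the turn about the world's z in units of 180 degrees (1.0 is 180 degrees). A call has 1 to 5 rows; each row is the pose to reach, as a shift and turn from the pose commanded when the call began, turning the shorter way round; what a row does not reach only later rows make up. A row lasts 1/12 s, in which the tool goes at most 41.7 mm and 7.16 degrees, less where a joint would pass 70% of its speed; a pose out of reach is approached as far as the arm can. A call with a number of a shift or a turn outside -1 to 1 is refused whole. A call with a gripper value outside its range is refused whole. "gripper" is the closure, from -1 (fully open) to 1 (shut), so that 0 is half open, set as the call begins (left out, the last holds). The fingers move at their own pace and stop on an object; the grip force is fixed at half the most. Time passes only in rows, so rows that repeat a pose let the fingers close. It gives the time, the measured TCP pose, the force, the opening and the grip force at its end, in the units of the state.
- r.read_state(): the state, without advancing time (a new reading comes with each control period).
- optics.get_image(name): name is "scene" or "top"; returns a dict with "frame" (384x512x3 uint8, red, green, blue), "vfov" (degrees; the focal length in pixels is half the picture's height over the tangent of half this angle, whatever the lens; pixels are square), "cx", "cy" (the principal point, pixels), "T" (4x4, takes a point from camera to world coordinates). Camera axes: x right, y up, looking along -z (the intrinsics and any distortion apply to the point x, -y, -z); pixel columns grow to the right and rows downward; lengths in mm; the calibration is good to about 2 mm. A picture is of the moment at which its call begins. There is no depth.
- finish_job(): hands the job in; it is judged then, once.
The state is a dict: "time": time; "qpos": joint angles; "qvel": joint speeds; "joint_efforts": joint torques, N m; "tcp_pos": TCP position; "tcp_rot": TCP orientation; "force": force on the tool from outside, world axes, zero at the start; "torque": the same for the moment, N m; "finger_gap": opening from 0.0 (shut) to 1.0 (fully open); "grip_force": force on a finger pad.
Only numpy, scipy, OpenCV 4.12 (cv2) and the standard library are available. Lean on these libraries where they do the work, as an engineer would, in place of code of your own. Each camera call takes 0.05 s, during which the arm holds its last target. There are 200 camera calls.

TASK

The white burr stand is in the way of the orange-knobbed index lever: move it into the shallow wooden tray, upright, and let go of it. Then swing the lever by its knob anticlockwise (seen from above) exactly three clicks, counted by feel, stopping after the third click and never reaching the fourth. The lever springs back if released, so finish still holding it still at three clicks; leave the plaque, jar and graver where they are.

Things in the scene. Friction and masses are not known exactly. Their poses are not given: they have to be found in the camera images.
- indexer: Grey fixed indexing fixture. Origin: on the lever's vertical axis at bench height; z up, its -x points roughly to the robot. A toothed wheel (radius 57 mm, top 30 mm above the bench, hub 40 mm) turns on the axis with the lever; the carriage with a brass plate (+x side) follows the lever. An engraving head 110 mm high stands at its x 120 to 170, y 10 to 110 mm.
- lever (a joint): Index lever angle, rad: 0 at rest on its stop (start), growing anticlockwise from above, end stop 1.5. A spring pulls it back to 0: about 8 N at the knob, 10 N at 1 rad; clicks do not lock it. Clicks come 0.26 rad apart, the first at 0.10 to 0.34 rad. Each click: the push at the knob swells by 3 to 6 N within 11 mm of travel, then drops to some 3 N below plain; the click is made at that drop. Then 9 mm plain.
- knob (a point): Orange upright round post at the lever's end, 16 mm diameter; the point is on its axis, 71 mm above the bench. The post is free from 42 to 96 mm above the bench; below it a steel bar (top 40 mm) runs to the lever's axis, 120 mm away. At rest it lies at about (-96, +73) mm in the indexer's frame and swings towards the indexer's -y. One click is 31 mm of its travel.
- click_block: Black fixed block with a white line, 36 x 34 x 31 mm, whose spring ball rides over the wheel's teeth. This frame's origin is on the lever's axis at bench height; the block stands 83 mm from it along its own -y. It is set differently each time, turned about the lever's axis by up to 0.12 rad either way relative to the indexer; the angles of all clicks shift by as much.
- stand_centre (a point): White round burr stand, 44 mm diameter (40 mm at its waist), 45 mm high, little steel burrs on top to 67 mm, 220 g, loose; the point is at its centre, 22.5 mm above its underside. It stands on the bench in the lever's path, 126 to 135 mm from the lever's axis.
- tray: Shallow open wooden tray, fixed, outside 150 x 150 x 18 mm, walls and floor 5 mm thick; origin at the centre of its underside. Left or right of the fixture.
- plaque: Brass plate on a dark wooden board, 150 x 120 x 17 mm, loose, origin at the centre of its underside. Leave alone.
- jar: Closed jar, 48 mm diameter, 55 mm high, loose, origin at the centre of its underside. Leave alone.
- graver: Blue hand graver lying down, 144 mm long, 20 mm wide, 16 mm high, loose, origin on its underside. Leave alone.
There are look-alikes about, which are no part of the job. Leave any pink or yellow look-alike of the part that bears stand_centre alone.

How it is judged:
By the outcome, as a careful person would: the job done as asked, in the order asked, and still so for the second after the job is handed in, while the arm keeps its last pose, push and grip.
It also fails if it takes over 72 s, if anything falls off the work surface, if the arm or the gripper's body presses on something with over 40 N, if the wrist force passes 120 N, or if a joint passes its speed limit or range.

## Working session

There is one attempt and no reset: what is moved stays moved. The work goes in short steps, Python scripts to look and compute and a tool call to move; the robot and the scene stay as the last step left them, time stands still between calls to the robot, and variables do not carry over. Pictures are saved under pics/ and viewed, at most 10 in all, crops included, and the job is handed in when it is done.

Besides the shell and the picture viewer there is one more tool, called after "Call:" as a command line: name --argument value ..., lists and objects as JSON in quotes. arm_command: Moves the arm, as the interface text tells. Its arguments: {"type":"object","properties":{"series":{"type":"array"},"gripper":{"type":"number"}},"required":["series"]}

```bash
mkdir -p pics; cat > h.py <<'E'
import numpy as np, cv2
from bench import r, optics, finish_job
def grab(n):
    d=optics.get_image(n); d['f']=d['frame'].shape[0]/2/np.tan(np.radians(d['vfov'])/2); d['T']=np.array(d['T']); return d
def ray(d,u,v):
    c=np.array([(u-d['cx'])/d['f'],-(v-d['cy'])/d['f'],-1.]); return d['T'][:3,3],d['T'][:3,:3]@c
def onz(d,u,v,z):
    o,w=ray(d,u,v); return o+w*(z-o[2])/w[2]
def tri(d1,p1,d2,p2):
    A=np.zeros((3,3));b=np.zeros(3)
    for d,p in((d1,p1),(d2,p2)):
        o,w=ray(d,*p); w=w/np.linalg.norm(w); M=np.eye(3)-np.outer(w,w); A+=M;b+=M@o
    return np.linalg.solve(A,b)
E
python3 - <<'E'
from h import *
for n in('scene','top'):
    d=grab(n); cv2.imwrite(f'pics/{n}0.png',cv2.resize(d['frame'][:,:,::-1],(800,600),interpolation=cv2.INTER_CUBIC))
    print(n,d.keys(),d['vfov'],d['cx'],d['cy'],d['T'].round(3).tolist())
s=r.read_state();print(s['tcp_pos'],s['tcp_rot'],s['force'],s['time'],r.hold_point_z)
E
```

```text
scene dict_keys(['frame', 'vfov', 'cx', 'cy', 'T', 'f']) 44.58797981625008 255.7879810984602 195.41327407284427 [[0.039, -0.67, 0.741, 1394.838], [0.999, 0.012, -0.041, -40.503], [0.019, 0.742, 0.67, 836.956], [0.0, 0.0, 0.0, 1.0]]
top dict_keys(['frame', 'vfov', 'cx', 'cy', 'T', 'f']) 43.886413119675694 261.7214538643051 188.59671907069628 [[0.012, 0.983, -0.181, 330.022], [-1.0, 0.009, -0.021, -10.927], [-0.019, 0.181, 0.983, 1200.832], [0.0, 0.0, 0.0, 1.0]]
[223.02318736 502.47367677 238.22225276] [-2.78727725e-04  2.07396182e-01  9.78256817e-01 -5.89001951e-04] [-0.07349653 -0.89252584  0.74043696] 0.1 18.700000000000003
```

View pics/scene0.png

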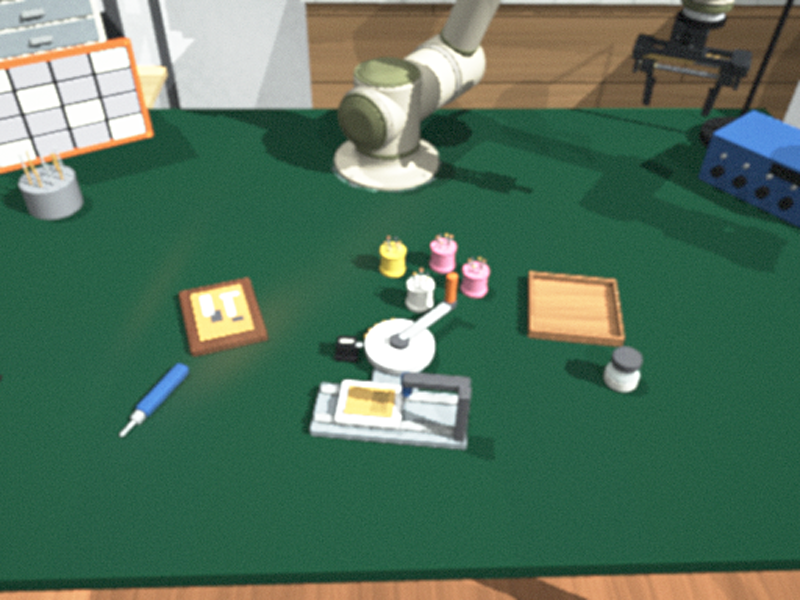

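View pics/top0.png

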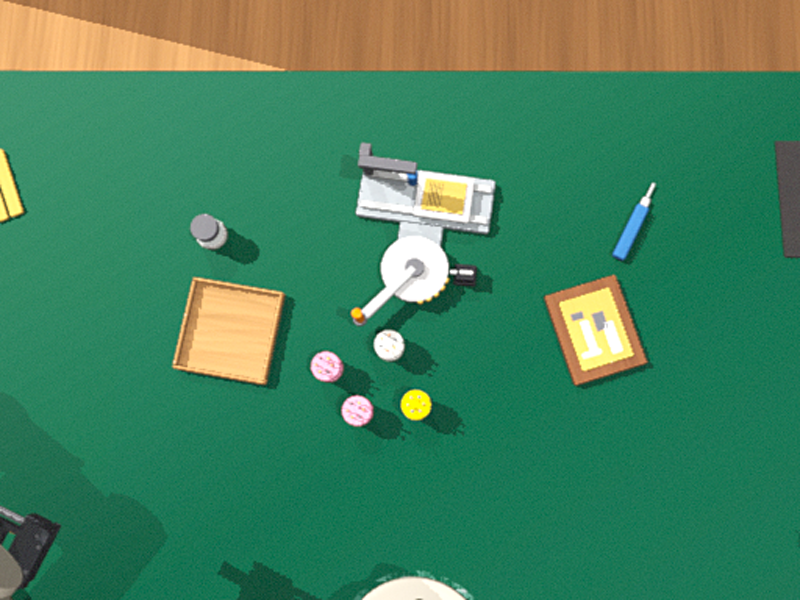

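The scene view shows the white stand at (420,293), knob at (452,288), hub at (400,340) and tray around (575,308). In the top view the stand is at (389,345), knob at (358,315), hub at (415,268), click block at (463,274) and tray around (230,331). The pink look-alikes are at (327,366) and (357,411), the yellow one at (416,404).

```bash
cat > m.py <<'E'
from h import *
def blob(d,lo,hi,near,rad):
    hsv=cv2.cvtColor(d['frame'],cv2.COLOR_RGB2HSV); m=cv2.inRange(hsv,np.array(lo),np.array(hi))
    g=np.zeros_like(m); cv2.circle(g,(int(near[0]/1.5625),int(near[1]/1.5625)),rad,255,-1); return m&g
def cnt(m): 
    return max(cv2.findContours(m,0,cv2.CHAIN_APPROX_NONE)[0],key=cv2.contourArea)
E
python3 - <<'E'
from m import *
t=grab('top'); s=grab('scene')
# knob
for d,n in((t,(358,315)),(s,(452,288))):
    m=blob(d,(4,150,90),(16,255,255),n,16); c=cnt(m)[:,0]; print('orange',len(c),c.min(0),c.max(0),c.mean(0)); d['k']=c.mean(0)
c=t['k']; print('knob z~75',onz(t,*c,75).round(1),'z96',onz(t,*c,96).round(1)); print('tri',tri(t,t['k'],s,s['k']).round(1))
# stands: non-green blob circle in top
for name,n,lo,hi in(('white',(389,345),(0,0,120),(180,70,255)),('pink1',(327,366),(140,40,80),(180,255,255)),('pink2',(357,411),(140,40,80),(180,255,255)),('yel',(416,404),(22,120,80),(34,255,255))):
    m=blob(t,lo,hi,n,14); (x,y),rr=cv2.minEnclosingCircle(cnt(m)); print(name,x,y,rr,'z45',onz(t,x,y,45).round(1),'z35',onz(t,x,y,35).round(1))
for name,n,lo,hi in(('white',(420,293),(0,0,120),(180,70,255)),):
    m=blob(s,lo,hi,n,14); c=cnt(m); x,y,w,h=cv2.boundingRect(c); print(name,x,y,w,h,'base',onz(s,x+w/2,y+h,0).round(1),'mid',onz(s,x+w/2,y+h/2,24).round(1))
# tray
m=blob(t,(8,60,60),(22,255,255),(230,331),50); c=cnt(m); R=cv2.minAreaRect(c); print('tray',R,[onz(t,*p,18).round(0)[:2].tolist() for p in cv2.boxPoints(R)],onz(t,*R[0],18).round(1))
# wheel
m=blob(t,(0,0,110),(180,60,255),(415,268),23); 
print('hub',onz(t,415/1.5625,268/1.5625,40).round(1),onz(s,400/1.5625,340/1.5625,40).round(1))
(x,y),rr=cv2.minEnclosingCircle(cnt(m));print('wheel',x,y,rr,onz(t,x,y,30).round(1))
m=blob(t,(0,0,0),(180,255,45),(463,274),14);M=cv2.moments(cnt(m));x,y=M['m10']/M['m00'],M['m01']/M['m00'];print('block',x,y,M['m00'],onz(t,x,y,31).round(1))
def crop(d,n,h):
    x,y=int(n[0]/1.5625),int(n[1]/1.5625); return cv2.resize(d['frame'][y-h:y+h,x-h:x+h,::-1],(400,400),interpolation=cv2.INTER_CUBIC)
cv2.imwrite('pics/crop1.png',np.hstack([crop(t,(385,330),64),crop(s,(420,310),64)]))
E
```

```text
orange 13 [227 201] [232 205] [230.         203.38461538]
orange 44 [285 174] [292 192] [288.63636364 183.04545455]
knob z~75 [500.7  89.   75. ] z96 [497.5  87.2  96. ]
tri [501.5  90.5  70.1]
white 248.5 220.5 10.12432861328125 z45 [463.5  45.5  45. ] z35 [464.6  46.   35. ]
pink1 208.8076934814453 234.26922607421875 10.3383150100708 z45 [428.9 141.4  45. ] z35 [429.8 142.7  35. ]
pink2 228.25 262.75 10.277502059936523 z45 [361.1  92.4  45. ] z35 [361.4  93.3  35. ]
yel 265.7995300292969 258.63824462890625 9.89380931854248 z45 [371.9   2.3  45. ] z35 [372.3   2.4  35. ]
white 260 174 19 27 base [491.6  46.5   0. ] mid [465.   47.1  24. ]
tray ((146.05770874023438, 211.21151733398438), (61.38434982299805, 61.188232421875), 11.309932708740234) [[426.0, 392.0], [579.0, 372.0], [550.0, 217.0], [398.0, 240.0]] [487.4 305.   18. ]
hub [587.2   5.2  40. ] [593.1   6.1  40. ]
wheel 264.5 170.5 22.726736068725586 [592.    8.1  30. ]
block 295.98245614035085 179.29824561403507 9.5 [569.8 -70.9  31. ]
```

View pics/crop1.png

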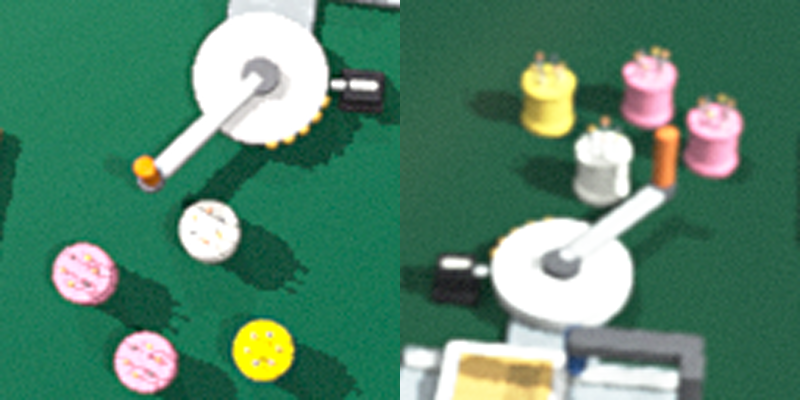

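The crops show the stand free of contact, with the knob just beyond it. The gap is clear for a grasp perpendicular to the stand-knob direction (closing axis at −40°). I'm moving above it.

Call:
arm_command --series '[{"offset": [0.08, -0.15, 0], "spin": -0.039}, {"offset": [0.16, -0.3, 0], "spin": -0.078}, {"offset": [0.24, -0.45, 0], "spin": -0.117}, {"offset": [0.32, -0.6, 0], "spin": -0.156}, {"offset": [0.4, -0.76, 0], "spin": -0.196}]' --gripper -1

```text
time: 0.62
tcp_pos: [303.5, 349.4, 238.6]
tcp_rot: [-0.0, 0.496, 0.868, -0.0]
force: [0.4, -0.6, 0.0]
finger_gap: 0.999
grip_force: 0.0
```

Call:
arm_command --series '[{"offset": [0.08, -0.15, 0], "spin": -0.039}, {"offset": [0.16, -0.3, 0], "spin": -0.078}, {"offset": [0.24, -0.45, 0], "spin": -0.117}, {"offset": [0.32, -0.6, 0], "spin": -0.156}, {"offset": [0.4, -0.76, 0], "spin": -0.196}]'

```text
time: 1.03
tcp_pos: [383.5, 197.2, 238.8]
tcp_rot: [-0.0, 0.736, 0.677, 0.0]
force: [0.5, 1.1, 0.5]
finger_gap: 0.997
grip_force: 0.0
```

Call:
arm_command --series '[{"offset": [0.08, -0.15, 0], "spin": -0.039}, {"offset": [0.16, -0.3, 0], "spin": -0.078}, {"offset": [0.24, -0.45, 0], "spin": -0.117}, {"offset": [0.32, -0.6, 0], "spin": -0.156}, {"offset": [0.4, -0.76, 0], "spin": -0.196}]'

```text
time: 1.45
tcp_pos: [463.6, 45.1, 238.8]
tcp_rot: [-0.0, 0.906, 0.423, 0.0]
force: [1.1, 0.5, -0.3]
finger_gap: 1.001
grip_force: 0.0
```

Call:
arm_command --series '[{"offset": [0.005, 0.005, -0.13]}, {"offset": [0.005, 0.005, -0.26]}, {"offset": [0.005, 0.005, -0.4]}, {"offset": [0.005, 0.005, -0.55]}, {"offset": [0.005, 0.005, -0.63]}]'

```text
schema error: expected keys offset, spin
```

Call:
arm_command --series '[{"offset": [0, 0, -0.12]}, {"offset": [0, 0, -0.24]}, {"offset": [0, 0, -0.36]}, {"offset": [0, 0, -0.45]}, {"offset": [0, 0, -0.5]}]'

```text
schema error: expected keys offset, spin
```

Call:
arm_command --series '[{"offset": [0, 0, 0]}, {"offset": [0, 0, 0]}, {"offset": [0, 0, 0]}, {"offset": [0, 0, 0]}, {"offset": [0, 0, 0]}]' --gripper 1

```text
schema error: expected keys offset, spin
```

Call:
arm_command --series '[{"offset": [0, 0, 0]}, {"offset": [0, 0, 0]}, {"offset": [0, 0, 0]}, {"offset": [0, 0, 0]}, {"offset": [0, 0, 0]}]'

```text
schema error: expected keys offset, spin
```

Call:
arm_command --series '[{"offset": [0.005, 0.005, -0.13], "spin": 0}, {"offset": [0.005, 0.005, -0.26], "spin": 0}, {"offset": [0.005, 0.005, -0.4], "spin": 0}, {"offset": [0.005, 0.005, -0.55], "spin": 0}, {"offset": [0.005, 0.005, -0.63], "spin": 0}]' --gripper -1

```text
time: 1.87
tcp_pos: [462.9, 47.7, 110.1]
tcp_rot: [-0.001, 0.905, 0.425, -0.002]
force: [-0.6, 0.0, -0.3]
finger_gap: 1.0
grip_force: 0.0
```

Call:
arm_command --series '[{"offset": [0, 0, -0.12], "spin": 0}, {"offset": [0, 0, -0.24], "spin": 0}, {"offset": [0, 0, -0.36], "spin": 0}, {"offset": [0, 0, -0.45], "spin": 0}, {"offset": [0, 0, -0.5], "spin": 0}]'

```text
time: 2.28
tcp_pos: [463.3, 47.8, 10.8]
tcp_rot: [-0.001, 0.905, 0.425, -0.001]
force: [-0.2, -0.1, -0.5]
finger_gap: 1.0
grip_force: 0.0
```

Call:
arm_command --series '[{"offset": [0, 0, 0], "spin": 0}, {"offset": [0, 0, 0], "spin": 0}, {"offset": [0, 0, 0], "spin": 0}, {"offset": [0, 0, 0], "spin": 0}, {"offset": [0, 0, 0], "spin": 0}]' --gripper 1

```text
time: 2.7
tcp_pos: [464.5, 47.6, 13.5]
tcp_rot: [0.0, 0.905, 0.425, 0.001]
force: [0.0, 0.2, -0.8]
finger_gap: 0.644
grip_force: 0.0
```

Call:
arm_command --series '[{"offset": [0, 0, 0], "spin": 0}, {"offset": [0, 0, 0], "spin": 0}, {"offset": [0, 0, 0], "spin": 0}, {"offset": [0, 0, 0], "spin": 0}, {"offset": [0, 0, 0], "spin": 0}]'

```text
time: 3.12
tcp_pos: [464.9, 47.5, 13.2]
tcp_rot: [0.001, 0.905, 0.425, 0.001]
force: [2.8, -2.3, 6.0]
finger_gap: 0.449
grip_force: 29.7
```

Call:
arm_command --series '[{"offset": [0, 0, 0.05], "spin": 0}, {"offset": [0, 0, 0.2], "spin": 0}, {"offset": [0, 0, 0.35], "spin": 0}, {"offset": [0, 0, 0.5], "spin": 0}, {"offset": [0, 0, 0.64], "spin": 0}]'

```text
time: 3.53
tcp_pos: [463.2, 48.0, 141.8]
tcp_rot: [-0.001, 0.905, 0.425, -0.001]
force: [0.7, -0.3, -1.9]
finger_gap: 0.447
grip_force: 29.7
```

Call:
arm_command --series '[{"offset": [0.01, 0.05, 0], "spin": 0}, {"offset": [0.02, 0.18, 0], "spin": 0}, {"offset": [0.03, 0.32, 0], "spin": 0}, {"offset": [0.04, 0.48, 0], "spin": 0}, {"offset": [0.055, 0.64, 0], "spin": 0}]'

```text
time: 3.95
tcp_pos: [474.0, 177.2, 139.5]
tcp_rot: [-0.001, 0.905, 0.425, -0.001]
force: [0.1, 0.3, -1.4]
finger_gap: 0.451
grip_force: 29.7
```

Call:
arm_command --series '[{"offset": [0.01, 0.16, 0], "spin": 0}, {"offset": [0.02, 0.32, 0], "spin": 0}, {"offset": [0.03, 0.48, 0], "spin": 0}, {"offset": [0.04, 0.6, 0], "spin": 0}, {"offset": [0.055, 0.645, 0], "spin": 0}]'

```text
time: 4.37
tcp_pos: [484.7, 307.7, 139.1]
tcp_rot: [-0.001, 0.904, 0.427, -0.001]
force: [-1.1, -0.8, -2.2]
finger_gap: 0.452
grip_force: 29.7
```

Call:
arm_command --series '[{"offset": [0, 0, -0.1], "spin": 0}, {"offset": [0, 0, -0.22], "spin": 0}, {"offset": [0, 0, -0.34], "spin": 0}, {"offset": [0, 0, -0.44], "spin": 0}, {"offset": [0, 0, -0.52], "spin": 0}]'

```text
time: 4.78
tcp_pos: [484.9, 303.8, 34.0]
tcp_rot: [-0.0, 0.905, 0.425, -0.002]
force: [-0.5, -0.3, -1.8]
finger_gap: 0.455
grip_force: 29.7
```

Call:
arm_command --series '[{"offset": [0, 0, -0.02], "spin": 0}, {"offset": [0, 0, -0.04], "spin": 0}, {"offset": [0, 0, -0.06], "spin": 0}, {"offset": [0, 0, -0.08], "spin": 0}, {"offset": [0, 0, -0.085], "spin": 0}]'

```text
time: 5.2
tcp_pos: [486.2, 304.6, 19.7]
tcp_rot: [0.0, 0.905, 0.425, 0.0]
force: [-0.1, -0.3, -1.4]
finger_gap: 0.453
grip_force: 29.7
```

Call:
arm_command --series '[{"offset": [0, 0, 0], "spin": 0}, {"offset": [0, 0, -0.003], "spin": 0}, {"offset": [0, 0, -0.006], "spin": 0}, {"offset": [0, 0, -0.006], "spin": 0}]'

```text
time: 5.53
tcp_pos: [486.2, 304.7, 18.7]
tcp_rot: [-0.0, 0.905, 0.425, 0.0]
force: [-0.1, 0.8, -1.4]
finger_gap: 0.448
grip_force: 29.7
```

Call:
arm_command --series '[{"offset": [0, 0, -0.003], "spin": 0}, {"offset": [0, 0, -0.006], "spin": 0}, {"offset": [0, 0, -0.006], "spin": 0}]'

```text
time: 5.78
tcp_pos: [486.3, 304.7, 18.2]
tcp_rot: [0.0, 0.905, 0.425, 0.0]
force: [-2.4, -1.0, 6.9]
finger_gap: 0.447
grip_force: 29.7
```

Call:
arm_command --series '[{"offset": [0, 0, 0], "spin": 0}, {"offset": [0, 0, 0], "spin": 0}, {"offset": [0, 0, 0], "spin": 0}]'

```text
time: 6.03
tcp_pos: [486.3, 304.8, 18.2]
tcp_rot: [0.0, 0.905, 0.425, 0.0]
force: [-1.2, -0.7, 5.7]
finger_gap: 0.451
grip_force: 29.7
```

Call:
arm_command --series '[{"offset": [0, 0, 0], "spin": 0}, {"offset": [0, 0, 0], "spin": 0}, {"offset": [0, 0, 0], "spin": 0}, {"offset": [0, 0, 0], "spin": 0}, {"offset": [0, 0, 0], "spin": 0}]' --gripper -0.5

```text
time: 6.45
tcp_pos: [486.2, 304.7, 17.3]
tcp_rot: [-0.0, 0.905, 0.425, -0.0]
force: [-0.5, 1.1, 0.8]
finger_gap: 0.747
grip_force: 0.0
```

Call:
arm_command --series '[{"offset": [0, 0, 0.05], "spin": 0}, {"offset": [0, 0, 0.15], "spin": 0}, {"offset": [0, 0, 0.3], "spin": 0}, {"offset": [0, 0, 0.45], "spin": 0}, {"offset": [0, 0, 0.6], "spin": 0}]'

```text
time: 6.87
tcp_pos: [485.9, 304.6, 139.4]
tcp_rot: [0.0, 0.905, 0.425, 0.0]
force: [-0.4, 0.5, 0.2]
finger_gap: 0.752
grip_force: 0.0
```

Call:
arm_command --series '[{"offset": [-0.15, 0, 0.1], "spin": 0.04}, {"offset": [-0.3, 0, 0.15], "spin": 0.08}, {"offset": [-0.45, 0, 0.15], "spin": 0.12}, {"offset": [-0.55, 0, 0.15], "spin": 0.16}, {"offset": [-0.6, 0, 0.15], "spin": 0.195}]' --gripper -1

```text
time: 7.28
tcp_pos: [363.6, 304.6, 168.4]
tcp_rot: [-0.0, 0.732, 0.681, 0.0]
force: [0.7, 0.3, 0.5]
finger_gap: 0.997
grip_force: 0.0
```

```bash
python3 - <<'E'
from m import *
t=grab('top'); s=grab('scene')
for d,n in((t,(358,315)),(s,(452,288))):
    c=cnt(blob(d,(4,150,90),(16,255,255),n,16))[:,0]; d['k']=c.mean(0); print(c.min(0),c.max(0))
print('knob',tri(t,t['k'],s,s['k']).round(1))
cv2.imwrite('pics/a1.png',np.hstack([cv2.resize(d['frame'][y:y+150,x:x+200,::-1],(400,300),interpolation=cv2.INTER_CUBIC) for d,x,y in((t,100,120),(s,220,110))]))
E
```

```text
[227 197] [232 205]
[286 174] [293 192]
knob [506.4  90.2  74.4]
```

View pics/a1.png

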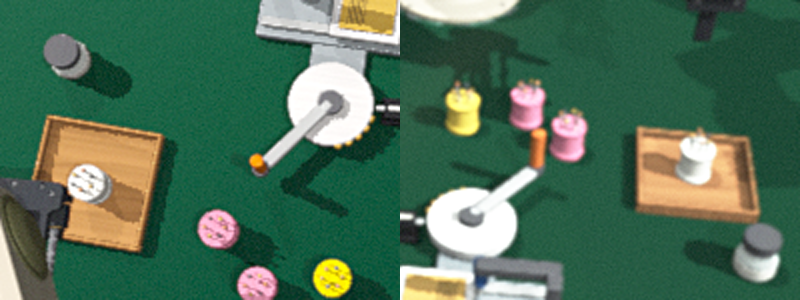

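The stand is upright inside the tray, at (88,183) left and (697,160) right. The knob and the other items haven't moved. Next I'm refining the knob and axis.

```bash
python3 - <<'E'
from m import *
t=grab('top'); s=grab('scene')
print('top@96',onz(t,228.7,200,96).round(1),'foot@40',onz(t,230.2,205.5,40).round(1))
for v,z in((174.5,96),(192.5,42),(183,70)): print('scene',z,onz(s,289.3 if z>60 else 288.8,v,z).round(1))
print('hub top',onz(t,100+330/2,120+102/2,40).round(1),'scene',onz(s,220+71/2,110+216/2,40).round(1))
E
```

```text
top@96 [505.5  90.4  96. ] foot@40 [500.7  91.5  40. ]
scene 96 [499.   91.7  96. ]
scene 42 [505.8  93.4  42. ]
scene 70 [501.2  93.2  70. ]
hub top [588.5   6.7  40. ] scene [594.4   4.9  40. ]
```

Call:
arm_command --series '[{"offset": [0.1, -0.14, 0], "spin": 0.035}, {"offset": [0.2, -0.28, 0], "spin": 0.07}, {"offset": [0.3, -0.42, 0], "spin": 0.105}, {"offset": [0.4, -0.56, 0], "spin": 0.14}, {"offset": [0.5, -0.7, 0], "spin": 0.175}]'

```text
time: 7.9
tcp_pos: [468.0, 162.8, 167.4]
tcp_rot: [0.0, 0.522, 0.853, 0.0]
force: [1.2, 1.0, 0.9]
finger_gap: 1.001
grip_force: 0.0
```

Call:
arm_command --series '[{"offset": [0.09, -0.14, 0], "spin": 0.035}, {"offset": [0.16, -0.28, 0], "spin": 0.07}, {"offset": [0.19, -0.37, 0], "spin": 0.1}, {"offset": [0.19, -0.37, 0], "spin": 0.103}, {"offset": [0.19, -0.37, 0], "spin": 0.103}]'

```text
time: 8.32
tcp_pos: [504.9, 89.7, 167.1]
tcp_rot: [-0.0, 0.382, 0.924, 0.0]
force: [-0.1, -0.7, 0.1]
finger_gap: 1.002
grip_force: 0.0
```

Call:
arm_command --series '[{"offset": [-0.005, 0, -0.12], "spin": 0.005}, {"offset": [-0.005, 0, -0.27], "spin": 0.005}, {"offset": [-0.005, 0, -0.42], "spin": 0.005}, {"offset": [-0.005, 0, -0.52], "spin": 0.005}, {"offset": [-0.005, 0, -0.57], "spin": 0.005}]'

```text
time: 8.73
tcp_pos: [501.9, 91.8, 50.9]
tcp_rot: [-0.002, 0.373, 0.928, -0.001]
force: [-0.3, -0.1, -0.9]
finger_gap: 1.001
grip_force: 0.0
```

Call:
arm_command --series '[{"offset": [0, 0, 0], "spin": 0}, {"offset": [0, 0, 0], "spin": 0}, {"offset": [0, 0, 0], "spin": 0}, {"offset": [0, 0, 0], "spin": 0}, {"offset": [0, 0, 0], "spin": 0}]' --gripper 1

```text
time: 9.15
tcp_pos: [503.5, 90.8, 54.2]
tcp_rot: [0.001, 0.372, 0.928, 0.0]
force: [-0.3, 0.4, -0.1]
finger_gap: 0.648
grip_force: 0.0
```

Call:
arm_command --series '[{"offset": [0, 0, 0], "spin": 0}, {"offset": [0, 0, 0], "spin": 0}, {"offset": [0, 0, 0], "spin": 0}, {"offset": [0, 0, 0], "spin": 0}, {"offset": [0, 0, 0], "spin": 0}]'

```text
time: 9.57
tcp_pos: [503.2, 90.6, 53.4]
tcp_rot: [0.0, 0.372, 0.928, 0.0]
force: [0.8, -0.0, 0.4]
finger_gap: 0.268
grip_force: 0.0
```

Call:
arm_command --series '[{"offset": [0, 0, 0], "spin": 0}, {"offset": [0, 0, 0], "spin": 0}, {"offset": [0, 0, 0], "spin": 0}, {"offset": [0, 0, 0], "spin": 0}, {"offset": [0, 0, 0], "spin": 0}]'

```text
time: 9.98
tcp_pos: [504.1, 91.5, 53.5]
tcp_rot: [0.001, 0.372, 0.928, 0.001]
force: [4.7, 6.7, -2.0]
finger_gap: 0.169
grip_force: 30.0
```

Gripped. The spring force is already felt, and I'm swinging along the arc in 1.5° steps while reading the force.

Call:
arm_command --series '[{"offset": [-0.005, -0.006, 0], "spin": 0.004}, {"offset": [-0.0108, -0.0115, 0], "spin": 0.0083}, {"offset": [-0.0108, -0.0115, 0], "spin": 0.0083}, {"offset": [-0.0108, -0.0115, 0], "spin": 0.0083}]'

```text
time: 10.32
tcp_pos: [501.8, 89.3, 53.5]
tcp_rot: [0.001, 0.36, 0.933, 0.001]
force: [4.4, 6.9, -2.5]
finger_gap: 0.173
grip_force: 30.0
```

Call:
arm_command --series '[{"offset": [-0.005, -0.006, 0], "spin": 0.004}, {"offset": [-0.0105, -0.0118, 0], "spin": 0.0083}, {"offset": [-0.0105, -0.0118, 0], "spin": 0.0083}, {"offset": [-0.0105, -0.0118, 0], "spin": 0.0083}]'

```text
time: 10.65
tcp_pos: [499.7, 86.9, 53.5]
tcp_rot: [0.001, 0.347, 0.938, 0.001]
force: [3.3, 7.1, -2.2]
finger_gap: 0.172
grip_force: 30.0
```

Call:
arm_command --series '[{"offset": [-0.005, -0.006, 0], "spin": 0.004}, {"offset": [-0.0102, -0.0121, 0], "spin": 0.0083}, {"offset": [-0.0102, -0.0121, 0], "spin": 0.0083}, {"offset": [-0.0102, -0.0121, 0], "spin": 0.0083}]'

```text
time: 10.98
tcp_pos: [497.6, 84.5, 53.4]
tcp_rot: [0.001, 0.335, 0.942, 0.001]
force: [4.4, 7.1, -1.7]
finger_gap: 0.172
grip_force: 30.0
```

Call:
arm_command --series '[{"offset": [-0.005, -0.006, 0], "spin": 0.004}, {"offset": [-0.0099, -0.0123, 0], "spin": 0.0083}, {"offset": [-0.0099, -0.0123, 0], "spin": 0.0083}, {"offset": [-0.0099, -0.0123, 0], "spin": 0.0083}]'

```text
time: 11.32
tcp_pos: [495.6, 82.1, 53.4]
tcp_rot: [0.001, 0.323, 0.946, 0.001]
force: [3.4, 7.7, -2.0]
finger_gap: 0.174
grip_force: 30.0
```

Call:
arm_command --series '[{"offset": [-0.005, -0.006, 0], "spin": 0.004}, {"offset": [-0.0096, -0.0126, 0], "spin": 0.0083}, {"offset": [-0.0096, -0.0126, 0], "spin": 0.0083}, {"offset": [-0.0096, -0.0126, 0], "spin": 0.0083}]'

```text
time: 11.65
tcp_pos: [493.6, 79.6, 53.4]
tcp_rot: [0.001, 0.31, 0.951, 0.001]
force: [3.5, 7.9, -2.1]
finger_gap: 0.171
grip_force: 30.0
```

Call:
arm_command --series '[{"offset": [-0.005, -0.006, 0], "spin": 0.004}, {"offset": [-0.0092, -0.0128, 0], "spin": 0.0083}, {"offset": [-0.0092, -0.0128, 0], "spin": 0.0083}, {"offset": [-0.0092, -0.0128, 0], "spin": 0.0083}]'

```text
time: 11.98
tcp_pos: [491.7, 77.0, 53.4]
tcp_rot: [0.001, 0.298, 0.955, 0.001]
force: [3.6, 7.6, -2.1]
finger_gap: 0.174
grip_force: 30.0
```

Call:
arm_command --series '[{"offset": [-0.0045, -0.0065, 0], "spin": 0.004}, {"offset": [-0.0089, -0.0131, 0], "spin": 0.0083}, {"offset": [-0.0089, -0.0131, 0], "spin": 0.0083}, {"offset": [-0.0089, -0.0131, 0], "spin": 0.0083}]'

```text
time: 12.32
tcp_pos: [489.9, 74.4, 53.4]
tcp_rot: [0.0, 0.286, 0.958, 0.001]
force: [3.0, 7.9, -1.2]
finger_gap: 0.173
grip_force: 30.0
```

Call:
arm_command --series '[{"offset": [-0.0043, -0.0066, 0], "spin": 0.004}, {"offset": [-0.0085, -0.0133, 0], "spin": 0.0083}, {"offset": [-0.0085, -0.0133, 0], "spin": 0.0083}, {"offset": [-0.0085, -0.0133, 0], "spin": 0.0083}]'

```text
time: 12.65
tcp_pos: [488.2, 71.9, 53.4]
tcp_rot: [0.0, 0.273, 0.962, 0.001]
force: [2.2, 8.1, -1.8]
finger_gap: 0.173
grip_force: 30.0
```

Call:
arm_command --series '[{"offset": [-0.0041, -0.0067, 0], "spin": 0.004}, {"offset": [-0.0082, -0.0135, 0], "spin": 0.0083}, {"offset": [-0.0082, -0.0135, 0], "spin": 0.0083}, {"offset": [-0.0082, -0.0135, 0], "spin": 0.0083}]'

```text
time: 12.98
tcp_pos: [486.7, 69.6, 53.4]
tcp_rot: [0.001, 0.261, 0.965, 0.002]
force: [3.4, 12.1, -2.1]
finger_gap: 0.172
grip_force: 30.0
```

Call:
arm_command --series '[{"offset": [-0.004, -0.0068, 0], "spin": 0.004}, {"offset": [-0.0078, -0.0137, 0], "spin": 0.0083}, {"offset": [-0.0078, -0.0137, 0], "spin": 0.0083}, {"offset": [-0.0078, -0.0137, 0], "spin": 0.0083}]'

```text
time: 13.32
tcp_pos: [484.9, 66.7, 53.4]
tcp_rot: [0.0, 0.248, 0.969, 0.001]
force: [4.8, 7.2, -2.5]
finger_gap: 0.172
grip_force: 30.0
```

Call:
arm_command --series '[{"offset": [-0.0037, -0.007, 0], "spin": 0.004}, {"offset": [-0.0075, -0.0139, 0], "spin": 0.0083}, {"offset": [-0.0075, -0.0139, 0], "spin": 0.0083}, {"offset": [-0.0075, -0.0139, 0], "spin": 0.0083}]'

```text
time: 13.65
tcp_pos: [483.2, 63.5, 53.4]
tcp_rot: [0.0, 0.235, 0.972, 0.001]
force: [3.5, 7.7, -1.4]
finger_gap: 0.169
grip_force: 30.0
```

Call:
arm_command --series '[{"offset": [-0.0035, -0.007, 0], "spin": 0.004}, {"offset": [-0.0071, -0.0141, 0], "spin": 0.0083}, {"offset": [-0.0071, -0.0141, 0], "spin": 0.0083}, {"offset": [-0.0071, -0.0141, 0], "spin": 0.0083}]'

```text
time: 13.98
tcp_pos: [481.6, 60.5, 53.4]
tcp_rot: [0.0, 0.222, 0.975, 0.001]
force: [1.5, 4.6, -1.1]
finger_gap: 0.172
grip_force: 30.0
```

Call:
arm_command --series '[{"offset": [-0.0046, -0.0095, 0], "spin": 0.0056}, {"offset": [-0.0046, -0.0095, 0], "spin": 0.0056}, {"offset": [-0.0046, -0.0095, 0], "spin": 0.0056}]'

```text
time: 14.23
tcp_pos: [480.7, 58.7, 53.4]
tcp_rot: [0.0, 0.214, 0.977, 0.001]
force: [1.4, 8.6, 0.2]
finger_gap: 0.17
grip_force: 30.0
```

Call:
arm_command --series '[{"offset": [-0.0044, -0.0096, 0], "spin": 0.0056}, {"offset": [-0.0044, -0.0096, 0], "spin": 0.0056}, {"offset": [-0.0044, -0.0096, 0], "spin": 0.0056}]'

```text
time: 14.48
tcp_pos: [479.9, 56.8, 53.4]
tcp_rot: [0.0, 0.205, 0.979, 0.001]
force: [0.8, 7.3, -0.3]
finger_gap: 0.17
grip_force: 30.0
```

Call:
arm_command --series '[{"offset": [-0.0042, -0.0097, 0], "spin": 0.0056}, {"offset": [-0.0042, -0.0097, 0], "spin": 0.0056}, {"offset": [-0.0042, -0.0097, 0], "spin": 0.0056}]'

```text
time: 14.73
tcp_pos: [479.1, 55.0, 53.4]
tcp_rot: [0.0, 0.197, 0.98, 0.001]
force: [2.4, 8.3, -0.7]
finger_gap: 0.168
grip_force: 30.0
```

Call:
arm_command --series '[{"offset": [-0.004, -0.0098, 0], "spin": 0.0056}, {"offset": [-0.004, -0.0098, 0], "spin": 0.0056}, {"offset": [-0.004, -0.0098, 0], "spin": 0.0056}]'

```text
time: 14.98
tcp_pos: [478.2, 53.1, 53.4]
tcp_rot: [0.0, 0.188, 0.982, 0.001]
force: [1.1, 8.4, -0.1]
finger_gap: 0.168
grip_force: 30.0
```

Call:
arm_command --series '[{"offset": [-0.0039, -0.0098, 0], "spin": 0.0056}, {"offset": [-0.0039, -0.0098, 0], "spin": 0.0056}, {"offset": [-0.0039, -0.0098, 0], "spin": 0.0056}]'

```text
time: 15.23
tcp_pos: [477.4, 51.1, 53.4]
tcp_rot: [0.0, 0.179, 0.984, 0.001]
force: [1.6, 8.9, 0.3]
finger_gap: 0.168
grip_force: 30.0
```

Call:
arm_command --series '[{"offset": [-0.0037, -0.0099, 0], "spin": 0.0056}, {"offset": [-0.0037, -0.0099, 0], "spin": 0.0056}, {"offset": [-0.0037, -0.0099, 0], "spin": 0.0056}]'

```text
time: 15.48
tcp_pos: [476.6, 49.2, 53.4]
tcp_rot: [0.0, 0.171, 0.985, 0.001]
force: [1.0, 9.1, -0.7]
finger_gap: 0.172
grip_force: 30.0
```

Call:
arm_command --series '[{"offset": [-0.0035, -0.01, 0], "spin": 0.0056}, {"offset": [-0.0035, -0.01, 0], "spin": 0.0056}, {"offset": [-0.0035, -0.01, 0], "spin": 0.0056}]'

```text
time: 15.73
tcp_pos: [475.8, 47.2, 53.4]
tcp_rot: [-0.0, 0.162, 0.987, 0.001]
force: [1.2, 8.4, 0.6]
finger_gap: 0.169
grip_force: 30.0
```

Call:
arm_command --series '[{"offset": [-0.0034, -0.01, 0], "spin": 0.0056}, {"offset": [-0.0034, -0.01, 0], "spin": 0.0056}, {"offset": [-0.0034, -0.01, 0], "spin": 0.0056}]'

```text
time: 15.98
tcp_pos: [475.1, 45.2, 53.4]
tcp_rot: [-0.0, 0.153, 0.988, 0.001]
force: [1.3, 8.8, 0.6]
finger_gap: 0.172
grip_force: 30.0
```

Call:
arm_command --series '[{"offset": [-0.0032, -0.0101, 0], "spin": 0.0056}, {"offset": [-0.0032, -0.0101, 0], "spin": 0.0056}, {"offset": [-0.0032, -0.0101, 0], "spin": 0.0056}]'

```text
time: 16.23
tcp_pos: [474.5, 43.3, 53.4]
tcp_rot: [-0.0, 0.145, 0.989, 0.001]
force: [1.6, 9.7, 1.1]
finger_gap: 0.17
grip_force: 30.0
```

Call:
arm_command --series '[{"offset": [-0.003, -0.0101, 0], "spin": 0.0056}, {"offset": [-0.003, -0.0101, 0], "spin": 0.0056}, {"offset": [-0.003, -0.0101, 0], "spin": 0.0056}]'

```text
time: 16.48
tcp_pos: [473.8, 41.4, 53.4]
tcp_rot: [-0.0, 0.136, 0.991, 0.001]
force: [1.7, 10.1, -0.0]
finger_gap: 0.174
grip_force: 30.0
```

Call:
arm_command --series '[{"offset": [-0.0028, -0.0102, 0], "spin": 0.0056}, {"offset": [-0.0028, -0.0102, 0], "spin": 0.0056}, {"offset": [-0.0028, -0.0102, 0], "spin": 0.0056}]'

```text
time: 16.73
tcp_pos: [473.3, 39.6, 53.4]
tcp_rot: [-0.0, 0.127, 0.992, 0.001]
force: [2.8, 10.3, -1.1]
finger_gap: 0.167
grip_force: 30.0
```

Call:
arm_command --series '[{"offset": [-0.0026, -0.0102, 0], "spin": 0.0056}, {"offset": [-0.0026, -0.0102, 0], "spin": 0.0056}, {"offset": [-0.0026, -0.0102, 0], "spin": 0.0056}]'

```text
time: 16.98
tcp_pos: [472.7, 37.4, 53.3]
tcp_rot: [-0.0, 0.119, 0.993, 0.001]
force: [1.4, 15.0, 2.1]
finger_gap: 0.173
grip_force: 30.0
```

Call:
arm_command --series '[{"offset": [-0.0025, -0.0103, 0], "spin": 0.0056}, {"offset": [-0.0025, -0.0103, 0], "spin": 0.0056}, {"offset": [-0.0025, -0.0103, 0], "spin": 0.0056}]'

```text
time: 17.23
tcp_pos: [472.1, 35.1, 53.3]
tcp_rot: [-0.0, 0.11, 0.994, 0.001]
force: [-0.7, 11.3, 1.1]
finger_gap: 0.172
grip_force: 30.0
```

Call:
arm_command --series '[{"offset": [-0.0023, -0.0103, 0], "spin": 0.0056}, {"offset": [-0.0023, -0.0103, 0], "spin": 0.0056}, {"offset": [-0.0023, -0.0103, 0], "spin": 0.0056}]'

```text
time: 17.48
tcp_pos: [471.6, 32.8, 53.3]
tcp_rot: [-0.0, 0.101, 0.995, 0.001]
force: [0.8, 5.4, 0.2]
finger_gap: 0.171
grip_force: 30.0
```

Call:
arm_command --series '[{"offset": [-0.0021, -0.0104, 0], "spin": 0.0056}, {"offset": [-0.0021, -0.0104, 0], "spin": 0.0056}, {"offset": [-0.0021, -0.0104, 0], "spin": 0.0056}]'

```text
time: 17.73
tcp_pos: [471.1, 30.6, 53.4]
tcp_rot: [-0.0, 0.092, 0.996, 0.001]
force: [0.1, 5.2, 0.1]
finger_gap: 0.168
grip_force: 30.0
```

Call:
arm_command --series '[{"offset": [-0.0019, -0.0104, 0], "spin": 0.0056}, {"offset": [-0.0019, -0.0104, 0], "spin": 0.0056}, {"offset": [-0.0019, -0.0104, 0], "spin": 0.0056}]'

```text
time: 17.98
tcp_pos: [470.7, 28.7, 53.3]
tcp_rot: [-0.0, 0.084, 0.996, 0.001]
force: [0.2, 8.6, 1.5]
finger_gap: 0.17
grip_force: 30.0
```

Call:
arm_command --series '[{"offset": [-0.0017, -0.0104, 0], "spin": 0.0056}, {"offset": [-0.0017, -0.0104, 0], "spin": 0.0056}, {"offset": [-0.0017, -0.0104, 0], "spin": 0.0056}]'

```text
time: 18.23
tcp_pos: [470.3, 26.6, 53.3]
tcp_rot: [-0.0, 0.075, 0.997, 0.001]
force: [-0.1, 7.6, 1.9]
finger_gap: 0.171
grip_force: 30.0
```

Call:
arm_command --series '[{"offset": [-0.0016, -0.0104, 0], "spin": 0.0056}, {"offset": [-0.0016, -0.0104, 0], "spin": 0.0056}, {"offset": [-0.0016, -0.0104, 0], "spin": 0.0056}]'

```text
time: 18.48
tcp_pos: [470.0, 24.7, 53.3]
tcp_rot: [-0.0, 0.066, 0.998, 0.001]
force: [-0.3, 9.0, 1.1]
finger_gap: 0.17
grip_force: 30.0
```

Call:
arm_command --series '[{"offset": [-0.0014, -0.0105, 0], "spin": 0.0056}, {"offset": [-0.0014, -0.0105, 0], "spin": 0.0056}, {"offset": [-0.0014, -0.0105, 0], "spin": 0.0056}]'

```text
time: 18.73
tcp_pos: [469.7, 22.6, 53.3]
tcp_rot: [-0.001, 0.057, 0.998, 0.001]
force: [-1.1, 8.4, 1.2]
finger_gap: 0.17
grip_force: 30.0
```

Call:
arm_command --series '[{"offset": [-0.0012, -0.0105, 0], "spin": 0.0056}, {"offset": [-0.0012, -0.0105, 0], "spin": 0.0056}, {"offset": [-0.0012, -0.0105, 0], "spin": 0.0056}]'

```text
time: 18.98
tcp_pos: [469.4, 20.5, 53.3]
tcp_rot: [-0.001, 0.048, 0.999, 0.001]
force: [-1.2, 9.3, 1.0]
finger_gap: 0.173
grip_force: 30.0
```

Call:
arm_command --series '[{"offset": [-0.001, -0.0106, 0], "spin": 0.0056}, {"offset": [-0.001, -0.0106, 0], "spin": 0.0056}, {"offset": [-0.001, -0.0106, 0], "spin": 0.0056}]'

```text
time: 19.23
tcp_pos: [469.1, 18.4, 53.3]
tcp_rot: [-0.001, 0.04, 0.999, 0.001]
force: [-0.9, 9.4, 3.6]
finger_gap: 0.171
grip_force: 30.0
```

Call:
arm_command --series '[{"offset": [-0.0008, -0.0106, 0], "spin": 0.0056}, {"offset": [-0.0008, -0.0106, 0], "spin": 0.0056}, {"offset": [-0.0008, -0.0106, 0], "spin": 0.0056}]'

```text
time: 19.48
tcp_pos: [468.9, 16.3, 53.3]
tcp_rot: [-0.001, 0.031, 1.0, 0.001]
force: [-1.0, 9.7, 2.2]
finger_gap: 0.171
grip_force: 30.0
```

Call:
arm_command --series '[{"offset": [-0.0006, -0.0106, 0], "spin": 0.0056}, {"offset": [-0.0006, -0.0106, 0], "spin": 0.0056}, {"offset": [-0.0006, -0.0106, 0], "spin": 0.0056}]'

```text
time: 19.73
tcp_pos: [468.7, 14.2, 53.3]
tcp_rot: [-0.001, 0.022, 1.0, 0.001]
force: [-1.6, 7.9, 2.6]
finger_gap: 0.175
grip_force: 30.0
```

Call:
arm_command --series '[{"offset": [-0.0005, -0.0106, 0], "spin": 0.0056}, {"offset": [-0.0005, -0.0106, 0], "spin": 0.0056}, {"offset": [-0.0005, -0.0106, 0], "spin": 0.0056}]'

```text
time: 19.98
tcp_pos: [468.6, 12.2, 53.3]
tcp_rot: [-0.001, 0.013, 1.0, 0.001]
force: [-1.1, 10.6, 2.3]
finger_gap: 0.174
grip_force: 30.0
```

Call:
arm_command --series '[{"offset": [-0.0003, -0.0106, 0], "spin": 0.0056}, {"offset": [-0.0003, -0.0106, 0], "spin": 0.0056}, {"offset": [-0.0003, -0.0106, 0], "spin": 0.0056}]'

```text
time: 20.23
tcp_pos: [468.5, 10.3, 53.3]
tcp_rot: [-0.001, 0.005, 1.0, 0.001]
force: [-2.3, 11.3, 2.4]
finger_gap: 0.17
grip_force: 30.0
```

Call:
arm_command --series '[{"offset": [-0.0001, -0.0106, 0], "spin": 0.0056}, {"offset": [-0.0001, -0.0106, 0], "spin": 0.0056}, {"offset": [-0.0001, -0.0106, 0], "spin": 0.0056}]'

```text
time: 20.48
tcp_pos: [468.4, 8.4, 53.3]
tcp_rot: [-0.001, -0.004, 1.0, 0.002]
force: [-3.0, 14.4, 3.7]
finger_gap: 0.172
grip_force: 30.0
```

Call:
arm_command --series '[{"offset": [0.0001, -0.0106, 0], "spin": 0.0056}, {"offset": [0.0001, -0.0106, 0], "spin": 0.0056}, {"offset": [0.0001, -0.0106, 0], "spin": 0.0056}]'

```text
time: 20.73
tcp_pos: [468.4, 6.1, 53.3]
tcp_rot: [-0.001, -0.013, 1.0, 0.002]
force: [-2.0, 14.1, 4.3]
finger_gap: 0.173
grip_force: 30.0
```

Call:
arm_command --series '[{"offset": [0.0003, -0.0106, 0], "spin": 0.0056}, {"offset": [0.0003, -0.0106, 0], "spin": 0.0056}, {"offset": [0.0003, -0.0106, 0], "spin": 0.0056}]'

```text
time: 20.98
tcp_pos: [468.4, 3.8, 53.3]
tcp_rot: [-0.001, -0.022, 1.0, 0.001]
force: [0.7, 6.5, 1.7]
finger_gap: 0.172
grip_force: 30.0
```

Call:
arm_command --series '[{"offset": [0.0005, -0.0106, 0], "spin": 0.0056}, {"offset": [0.0005, -0.0106, 0], "spin": 0.0056}, {"offset": [0.0005, -0.0106, 0], "spin": 0.0056}]'

```text
time: 21.23
tcp_pos: [468.5, 1.3, 53.3]
tcp_rot: [-0.001, -0.031, 1.0, 0.001]
force: [-6.2, 9.2, 5.5]
finger_gap: 0.171
grip_force: 30.0
```

Call:
arm_command --series '[{"offset": [0.0006, -0.0106, 0], "spin": 0.0056}, {"offset": [0.0006, -0.0106, 0], "spin": 0.0056}, {"offset": [0.0006, -0.0106, 0], "spin": 0.0056}]'

```text
time: 21.48
tcp_pos: [468.6, -0.9, 53.3]
tcp_rot: [-0.001, -0.04, 0.999, 0.001]
force: [-3.0, 6.2, 3.0]
finger_gap: 0.172
grip_force: 30.0
```

Call:
arm_command --series '[{"offset": [0.0008, -0.0106, 0], "spin": 0.0056}, {"offset": [0.0008, -0.0106, 0], "spin": 0.0056}, {"offset": [0.0008, -0.0106, 0], "spin": 0.0056}]'

```text
time: 21.73
tcp_pos: [468.7, -2.9, 53.3]
tcp_rot: [-0.001, -0.048, 0.999, 0.001]
force: [-3.7, 7.0, 3.5]
finger_gap: 0.172
grip_force: 30.0
```

Third drop felt at y≈4. One more small step puts me in the plain zone, about 8 mm past the click and 23 mm short of the fourth; then I hold still.

Call:
arm_command --series '[{"offset": [0.001, -0.0105, 0], "spin": 0.0056}, {"offset": [0.001, -0.0105, 0], "spin": 0.0056}, {"offset": [0.001, -0.0105, 0], "spin": 0.0056}]'

```text
time: 21.98
tcp_pos: [468.9, -5.0, 53.3]
tcp_rot: [-0.001, -0.057, 0.998, 0.001]
force: [-2.2, 7.1, 3.6]
finger_gap: 0.172
grip_force: 30.0
```

Call:
arm_command --series '[{"offset": [0, 0, 0], "spin": 0}, {"offset": [0, 0, 0], "spin": 0}, {"offset": [0, 0, 0], "spin": 0}, {"offset": [0, 0, 0], "spin": 0}, {"offset": [0, 0, 0], "spin": 0}]'

```text
time: 22.4
tcp_pos: [468.8, -4.9, 53.3]
tcp_rot: [-0.001, -0.057, 0.998, 0.001]
force: [-3.2, 7.7, 3.5]
finger_gap: 0.173
grip_force: 30.0
```

```bash
python3 - <<'E'
from m import *
t=grab('top'); s=grab('scene')
cv2.imwrite('pics/end.png',np.hstack([cv2.resize(d['frame'][:,:,::-1],(400,300),interpolation=cv2.INTER_AREA) for d in(t,s)]))
st=r.read_state(); print(st['tcp_pos'],st['force'],st['time'])
E
```

```text
[468.83413997  -4.93798688  53.28331636] [-3.10766783  7.58519305  3.83682813] 22.5
```

View pics/end.png

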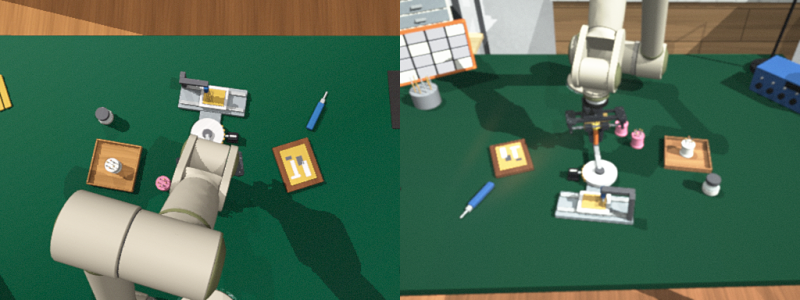

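The lever is held in the gripper (right view, around (597,150)). The stand is upright in the tray at (688,147), and the other items haven't moved.

```bash
python3 -c "
from bench import finish_job
print(finish_job())"
```

```text
the job is handed in; nothing more can be done
None
```

The job is handed in: the white stand is upright and released in the tray, and I felt three clicks and am holding the lever still about 8 mm past the third, some 23 mm short of the fourth.

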